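# Copy a heat-sink bracket's angle with a sliding bevel

## Task

Copy the angle of the finished bracket, the one with the finned heat sink, to the bare bracket on the same chassis: slide the bevel's stock along the inside of the low front lip until its blade lies flat on the heat-sink bracket's plain face, and tighten the wing nut fully there. Then bring the locked bevel to the bare bracket and, stock against the lip again, push it home so that the blade swings the bare flange round until it lies flat along the blade. Push gently on both brackets, leave the bevel standing tight in that corner, and disturb nothing else.

Things in the scene. Friction and masses are not known exactly. Their poses are not given: they have to be found in the camera images.
- chassis: Aluminium amplifier tray, 240 mm (x) by 480 mm (y), fixed. Origin: centre of its underside; floor top at z = 6 mm. Along its front (-x) edge runs a lip 3 mm thick, rising 6 mm above the floor, inner face at x = -117 mm: the bevel's stock slides along it. Sides open. The brackets stand behind the lip, about 245 mm apart along y, in either order; parts up to 62 mm high fill the rear half (x > 15 mm).
- set_flange: Finished bracket's flange: upright bar 6 mm thick, 80 mm long, 20 mm high (4 to 24 mm above the floor), heat sink on its back (+y) face; clamped, does not give. Origin: its hinge at floor level, 12 mm behind the lip's inner face; x: along the flange into the chassis; the plain face to copy is at y = -3 mm. It makes 61 to 90 degrees with the lip, leaning to the chassis' -y end.
- bare_flange: Bare bracket's flange: same bar, ends rounded 3 mm, no heat sink, on a friction hinge (0.07 N m: about 1 N at its far end) that stays where put. Origin: its hinge at floor level, 12 mm behind the lip's inner face; x: along the flange; the face to push is at y = -3 mm. It starts leaning too far to the chassis' -y end (36 to 47 degrees to the lip) and must be opened towards +y.
- set_end (a point): Far end of the finished bracket's flange, 77 mm from its hinge, 14 mm above the chassis floor.
- bevel_grip (a point): Sliding bevel (0.4 to 0.6 kg), loose, first on the bench right of the chassis: centre of its wooden stock, 22 mm wide (x), 95 mm long (y), 30 mm high, this point 15 mm up. y: along the stock to the pivot; x: to the side where the blade sticks out. In use it stands on the chassis floor in the chassis' yaw, stock against the lip, pivot end to +y. At the lip, fingers fit only more than 6 mm above the floor.
- bevel_pivot (a point): The bevel's pivot axis, 45 mm from bevel_grip along the stock's y, 11 mm above its underside. The stock's end round it has 8 mm radius, topped by a steel washer 30 mm across, 24 to 30 mm up, that passes just over the flanges. With the blade flat on a flange's face this point is at y = -13 mm in the flange's frame.
- blade_mid (a point): Middle of the steel blade (110 mm from pivot to tip, 20 mm wide with a half-round end of 10 mm radius at the pivot, 4 mm thick, 9 to 13 mm above the stock's underside), 55 mm from the pivot; x: along the blade to its tip. The edge that meets a flange is at y = +10 mm.
- bevel_blade (a joint): Blade angle, rad: 0 is square to the stock, positive opened away from the stock's tail; range -0.9 to 0.7. It starts opened wider (0.12 to 0.38) than the brackets, so sliding the bevel to +y into the heat-sink corner folds it back until flat. With the nut loose it turns with light friction (0.06 N m, under 1 N at the flange's end) and stays where left.
- bevel_nut (a joint): Wing nut turn, rad, clockwise from above tightens: starts loose at 0 to 0.1, bites at about 0.5, fully tight at its stop at 1.25. Takes about 0.1 to 0.2 N m; stays where left. Above 1.0 the blade is held firmly.
- nut_grip (a point): Centre of the brass wing nut on the stock over the pivot, 43.5 mm above the stock's underside (top at 52.5 mm); wing 34 mm long (y), 9 mm thick (x), 18 mm high. Loose (0), its x axis is turned 0.6 rad anticlockwise from the stock's x; tight, 0.65 rad clockwise.
- capacitor_a: Bystander, leave alone: black electrolytic capacitor, 35 mm across, 50 mm high, standing on the chassis. Origin: centre of its underside.
- capacitor_b: Bystander, leave alone: second such capacitor on the chassis. Origin: centre of its underside.
- solder_spool: Bystander, leave alone: solder spool, 62 mm across, 28 mm high, far right. Origin: centre of its underside.
- screwdriver: Bystander, leave alone: screwdriver, 200 mm long, left of the chassis. Origin: centre of its underside.
- multimeter: Bystander, leave alone: multimeter, 160 x 80 x 38 mm, left. Origin: centre of its underside.
- heatsink_board: Bystander, leave alone: copper heat-sink block with a circuit board on top, 100 x 130 x 66 mm, far left. Origin: centre of its underside.
- terminal_block: Bystander, leave alone: green terminal block, 16 x 50 x 18 mm, left. Origin: centre of its underside.
Things that resemble listed ones, but are neither listed nor needed, are in the scene too. Leave any turquoise look-alike of the part that bears bevel_grip alone.

How it is judged:
By the outcome, as a careful person would: the job done as asked, in the order asked, and still so for the second after the job is handed in, with the robot touching nothing.
It also fails if it takes over 72 s, if anything falls off the work surface, if the arm or the gripper's body presses on something with over 40 N, if the wrist force passes 120 N, or if a joint passes its speed limit or range.

## Robot

A 6-joint arm with a two-finger parallel gripper is mounted at the origin on the work surface. World frame = base frame: x ahead of the robot, y to its left, z up, the work surface at z = 0. Lengths are in mm, angles in rad, forces in N, time in s.
With the tool pointing down it reaches from about 350 to 775 mm from the base axis. Payload 7.3 kg.
Tool frame: the origin (TCP) lies midway between the tips of the shut fingers; the grasp point (between the pads) lies 19 mm behind it; z points along the fingers, y is the line along which they close (so a half turn about z gives the same grasp; the last joint's range is limited). The gripper opens to 92 mm and grips with 3 to 60 N. Pads are 19 mm wide; open, the fingers measure 130 mm over their backs; the gripper's body (75 mm by 190 mm) begins 47 mm behind the grasp point.
Start: joints at [-1.487, 0.342, 1.524, -0, 1.275, -0.146], TCP at [119.608, -511.216, 191.741] pointing down, gripper open.
Joint ranges: [-2.53, 2.53], [-0.77, 2.02], [0.04, 2.7], [-1, 4.14], [0.28, 2.66], [-3.11, 3.11]. Speed limits (rad/s): [2.57, 2.57, 3.14, 3.14, 3.14, 3.14].

## Interface

Orientations are given as [roll, pitch, yaw] about the fixed x, y, z axes, in that order (R = Rz(yaw) Ry(pitch) Rx(roll)).
In Python, from plant import bot gives the robot as it stands.
- The arm moves only by the tool jog_arm, never from a script. Its arguments are lists of equal length, an entry for each row: "dp": the shift along the tool's x, y, z in m, a list of three; "twist": the turn about the tool's z in degrees. A call has 1 to 10 rows; each row shifts and turns the commanded pose from where the row before left it, along the tool's axes as they then stand; what a row does not reach is not made up. A row lasts 1/8 s, in which the tool goes at most 62.5 mm and 10.7 degrees, less where a joint would pass 70% of its speed; a pose out of reach is approached as far as the arm can. A call is refused whole if a number of a shift passes 0.0625 or a number of a turn 10.7, either way. A call with a gripper value outside its range is refused whole. "jaw" is the finger opening in m, from 0 to 0.0918, set as the call begins (left out, the last holds). The fingers move at their own pace and stop on an object; the grip force is fixed at half the most. Time passes only in rows, so rows that do not move let the fingers close. It gives the time, the measured TCP pose, the force, the opening and the grip force at its end, in the units of the state.
- bot.get_obs(): the state, without advancing time (a new reading comes with each control period).
- bot.capture(name): name is "scene" or "top" or "wrist"; returns the picture (400x640x3 uint8, blue, green, red); there is no depth.
- bot.camera_params(name): a dict with "fx", "fy", "cx", "cy" (pixels), "R" (3x3) and "t" (3): a world point X has camera coordinates R X + t. Camera axes: x right, y down, z forward; pixel columns grow to the right and rows downward; lengths in mm; the calibration is good to about 2 mm. A picture is of the moment at which its call begins: read the wrist's pose just before it. camera_params takes no time and is no camera call; for the wrist camera it gives the pose at the moment of the call.
- bot.close_job(): hands the job in; it is judged then, once.
Trained networks look in the newest picture that a camera, given by its name, has taken for a name from the list of things; names that differ only in an ending like _2 or _b are one class to them, and where a whole thing is asked for, a point or a joint stands for the part that bears it (a point fixed in the world has none). Each returns a list of dicts, best first, with "confidence" (0 to 1); they miss things now and then, are a little off and sometimes report something else, mostly with a low value. They report only what shows in the picture. A call takes as long as a camera call. They do not tell look-alikes from the thing itself.
- bot.find_in(camera, label): "bbox" ([centre column, centre row, width, height] in pixels, round what is visible of it).
- bot.masks_of(camera, label): "pixels" (400x640 bool, what is visible of it) and "bbox" ([centre column, centre row, width, height] in pixels, round what is visible of it).
The state is a dict: "time": time; "joint_positions": joint angles; "dq": joint speeds; "tau": joint torques, N m; "tool_pos": TCP position; "tcp_rot": TCP orientation; "contact_force": force on the tool from outside, world axes, zero at the start; "moment": the same for the moment, N m; "grip_width": finger opening in mm; "finger_force": force on a finger pad.
Only numpy, scipy, OpenCV 4.12 (cv2) and the standard library are available. Lean on these libraries where they do the work, as an engineer would, in place of code of your own. Each camera call takes 0.05 s, during which the arm holds its last target. There are 200 camera calls.

## Working session

There is one attempt and no reset: what is moved stays moved. The work goes in short steps, Python scripts to look and compute and a tool call to move; the robot and the scene stay as the last step left them, time stands still between calls to the robot, and variables do not carry over. Pictures are saved under pics/ and viewed, at most 10 in all, crops included, and the job is handed in when it is done.

Besides the shell and the picture viewer there is one more tool, called after "Request:" as name(argument=value, ...), one argument or row to a line, values as JSON. jog_arm: Moves the arm, as the interface text tells. Its arguments: {"type":"object","properties":{"dp":{"type":"array"},"twist":{"type":"array"},"jaw":{"type":"number"}},"required":["dp","twist"]}

```bash
mkdir -p pics && ls && cat > h.py <<'E'
import numpy as np, cv2
from plant import bot
def px(cam,X,P=None):
    P=P or bot.camera_params(cam); c=np.array(P['R'])@np.array(X,float)+np.array(P['t']).ravel()
    return np.array([P['fx']*c[0]/c[2]+P['cx'],P['fy']*c[1]/c[2]+P['cy']])
def ray(P,uv):
    R=np.array(P['R']);t=np.array(P['t']).ravel()
    d=R.T@np.array([(uv[0]-P['cx'])/P['fx'],(uv[1]-P['cy'])/P['fy'],1]); return -R.T@t,d/np.linalg.norm(d)
def onz(P,uv,z):
    o,d=ray(P,uv); return o+d*(z-o[2])/d[2]
def tri(rs):
    A=sum(np.eye(3)-np.outer(d,d) for o,d in rs); b=sum((np.eye(3)-np.outer(d,d))@o for o,d in rs)
    return np.linalg.solve(A,b)
E
python3 - <<'E'
from h import *
for n in ['scene','top']:
    im=bot.capture(n); cv2.imwrite(f'pics/{n}0.png',im)
    P=bot.camera_params(n); print(n,P['fx'],P['cx'],P['cy'],(-np.array(P['R']).T@np.array(P['t']).ravel()).round(), np.array(P['R']).round(2).tolist())
    for l in ['chassis','set_flange','bare_flange','set_end','bevel_grip','bevel_pivot','blade_mid','nut_grip']:
        print(l,[(round(d['confidence'],2),np.round(d['bbox']).tolist()) for d in bot.find_in(n,l)[:4]])
E
```

```text
pics
scene 421.1588326129884 321.0825489173926 199.89326427888173 [1250.   78.  765.] [[-0.06, 1.0, 0.0], [0.69, 0.04, -0.72], [-0.72, -0.04, -0.69]]
chassis [(0.69, [316.0, 244.0, 227.0, 92.0])]
set_flange [(0.6, [289.0, 215.0, 22.0, 27.0]), (0.46, [496.0, 287.0, 76.0, 62.0])]
bare_flange [(0.48, [382.0, 214.0, 28.0, 18.0])]
set_end [(0.74, [288.0, 212.0, 20.0, 33.0])]
bevel_grip [(0.7, [230.0, 160.0, 36.0, 33.0]), (0.65, [354.0, 172.0, 44.0, 40.0]), (0.57, [162.0, 206.0, 48.0, 50.0])]
bevel_pivot [(0.79, [355.0, 170.0, 35.0, 40.0]), (0.71, [164.0, 208.0, 46.0, 50.0]), (0.63, [480.0, 254.0, 23.0, 10.0]), (0.6, [229.0, 162.0, 39.0, 37.0])]
blade_mid [(0.73, [362.0, 174.0, 23.0, 32.0]), (0.72, [164.0, 217.0, 46.0, 30.0])]
nut_grip [(0.59, [180.0, 205.0, 11.0, 9.0]), (0.5, [241.0, 155.0, 10.0, 8.0]), (0.23, [504.0, 214.0, 54.0, 55.0])]
top 392.4703291460401 324.9357965719791 196.77288369120197 [ 431.   24. 1073.] [[-0.02, -1.0, -0.02], [-1.0, 0.02, -0.07], [0.07, 0.01, -1.0]]
chassis [(0.55, [330.0, 163.0, 182.0, 94.0])]
set_flange [(0.74, [360.0, 190.0, 17.0, 29.0])]
bare_flange [(0.66, [270.0, 193.0, 26.0, 20.0]), (0.24, [189.0, 121.0, 59.0, 50.0]), (0.23, [163.0, 201.0, 42.0, 61.0])]
set_end [(0.48, [358.0, 189.0, 17.0, 24.0])]
bevel_grip [(0.97, [432.0, 263.0, 32.0, 61.0]), (0.83, [471.0, 190.0, 36.0, 60.0]), (0.74, [298.0, 255.0, 39.0, 54.0])]
bevel_pivot [(0.89, [296.0, 257.0, 42.0, 54.0]), (0.79, [431.0, 265.0, 37.0, 60.0]), (0.58, [469.0, 189.0, 35.0, 63.0]), (0.53, [461.0, 184.0, 15.0, 8.0])]
blade_mid [(0.84, [291.0, 248.0, 19.0, 37.0]), (0.59, [432.0, 250.0, 31.0, 25.0]), (0.52, [472.0, 174.0, 34.0, 35.0])]
nut_grip [(0.53, [462.0, 187.0, 10.0, 6.0]), (0.41, [419.0, 266.0, 16.0, 5.0]), (0.37, [284.0, 267.0, 10.0, 15.0])]
```

```bash
python3 - <<'E'
import cv2
im=cv2.imread('pics/top0.png')[100:310,230:500]
cv2.imwrite('pics/top0c.png',cv2.resize(im,None,fx=2.9,fy=2.8,interpolation=cv2.INTER_CUBIC))
E
```

```text
(no output)
```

View pics/top0c.png

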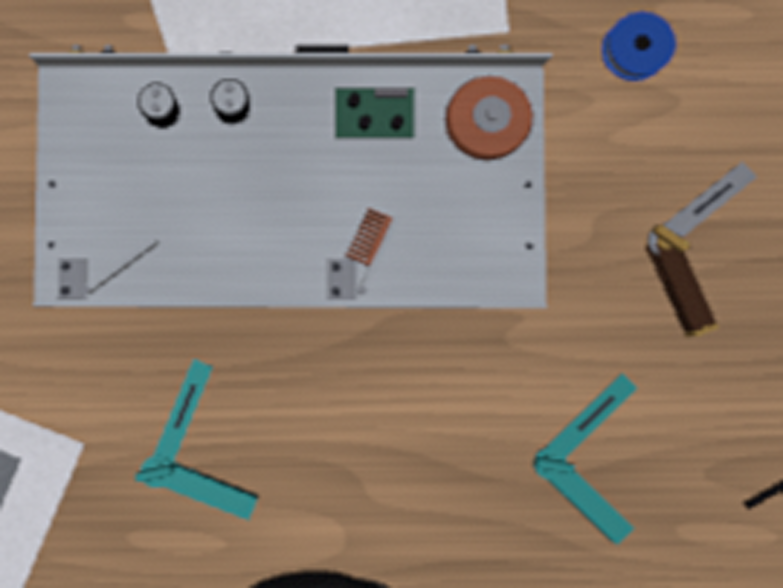

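View pics/scene0.png

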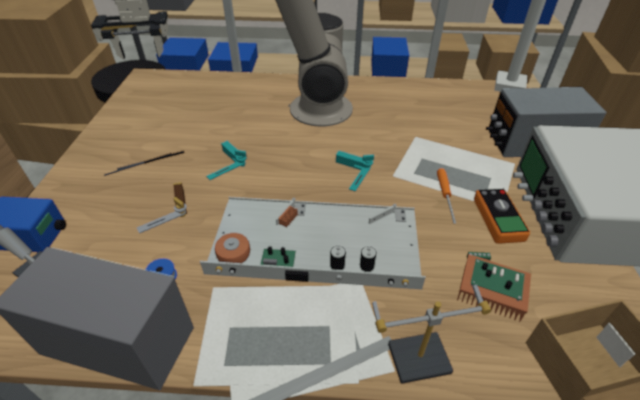

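The wooden bevel (dark stock, steel blade) is at top px about (471,190). The turquoise ones at (432,263) and (298,255) are look-alikes and will be left alone. The heat-sink bracket is at about (358,190) and the bare one at about (270,193), to its +y. The low lip runs along row ~209.

```bash
python3 - <<'E'
from h import *
P=bot.camera_params('top'); w=lambda c,z: onz(P,(230+c[0]/2.9,100+c[1]/2.8),z).round(1)
for n,c,z in [('lipL',(33,306),12),('lipR',(545,306),12),('nut',(668,237),44),('tail',(700,330),30),('tip',(745,172),11),
 ('bareH',(90,292),24),('bareE',(157,242),24),('setH',(362,290),15),('setE',(383,212),24)]: print(n,w(c,z))
W=bot.camera_params('wrist');R=np.array(W['R']);print('cam',(-R.T@np.array(W['t']).ravel()).round(), R.round(2).tolist(),W['fx'])
s=bot.get_obs();print(s['tool_pos'],s['tcp_rot'],s['time'],s['contact_force'])
E
```

```text
lipL [473.3 266.1  12. ]
lipR [ 465.1 -210.9   12. ]
nut [ 526.7 -316.5   44. ]
tail [ 439.5 -346.6   30. ]
tip [ 591.7 -401.6   11. ]
bareH [485.3 210.5  24. ]
bareE [532.3 148.   24. ]
setH [483.3 -41.3  15. ]
setE [557.4 -61.8  24. ]
cam [ 187. -495.  384.] [[0.23, -0.97, 0.0], [-0.94, -0.22, 0.26], [-0.25, -0.06, -0.97]] 279.041987978994
[ 119.60835572 -511.22486708  191.73794099] [3.14148341e+00 2.73240155e-06 2.29769756e-01] 0.9 [-0.25646265 -0.01202576  0.38002452]
```

Request:
jog_arm(
  dp=[
    [0.051,-0.01,0],
    [0.051,-0.01,0],
    [0.051,-0.01,0],
    [0.051,-0.01,0],
    [0.051,-0.01,0],
    [0.051,-0.01,0],
    [0.051,-0.01,0],
    [0.051,-0.01,0],
    [0,0,0],
    [0,0,0],
  ],
  twist=[0,0,0,0,0,0,0,0,-6,0],
)

```text
time: 2.15
tool_pos: [499.0, -339.9, 191.4]
tcp_rot: [-3.141, 0.0, 0.335]
contact_force: [-0.2, 0.0, 0.3]
grip_width: 91.4
finger_force: 0.0
```

```bash
python3 - <<'E'
from h import *
P=bot.camera_params('wrist'); im=bot.capture('wrist'); cv2.imwrite('pics/w1.png',im)
import pickle; pickle.dump(P,open('w1.pkl','wb'))
for l in ['bevel_grip','bevel_pivot','blade_mid','nut_grip']:
    print(l,[(round(d['confidence'],2),np.round(d['bbox']).tolist()) for d in bot.masks_of('wrist',l)[:4]])
s=bot.get_obs();print(s['tool_pos'],s['tcp_rot'],s['time'])
E
```

```text
bevel_grip [(0.93, [237.0, 274.0, 55.0, 79.0]), (0.83, [345.0, 179.0, 95.0, 110.0]), (0.74, [6.0, 230.0, 10.0, 25.0])]
bevel_pivot [(0.89, [344.0, 178.0, 93.0, 107.0]), (0.78, [237.0, 276.0, 53.0, 78.0]), (0.49, [6.0, 229.0, 12.0, 18.0])]
blade_mid [(0.92, [346.0, 145.0, 96.0, 44.0]), (0.56, [255.0, 242.0, 17.0, 21.0])]
nut_grip [(0.62, [311.0, 164.0, 19.0, 22.0])]
[ 498.15476235 -340.89463744  191.92573252] [ 3.14125385e+00 -3.61223961e-05  3.32348079e-01] 2.4
```

View pics/w1.png

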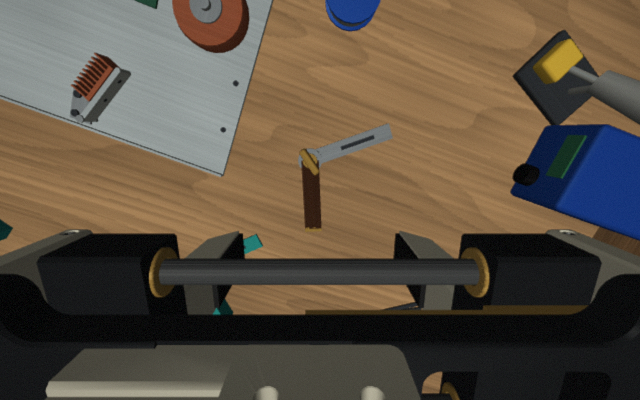

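Request:
jog_arm(
  dp=[
    [-0.04,0,0.03],
    [-0.04,0,0.03],
    [0,0,0],
    [0,0,0],
  ],
  twist=[0,0,0,0],
)

```text
time: 2.9
tool_pos: [423.6, -367.4, 132.6]
tcp_rot: [3.14, -0.001, 0.333]
contact_force: [-0.5, 0.4, -0.0]
grip_width: 91.9
finger_force: 0.0
```

```bash
python3 - <<'E'
from h import *
import pickle
P=bot.camera_params('wrist'); im=bot.capture('wrist'); cv2.imwrite('pics/w2.png',im)
pickle.dump(P,open('w2.pkl','wb'))
s=bot.get_obs();print(s['tool_pos'],s['tcp_rot'],s['time'])
a=cv2.imread('pics/w1.png')[110:240,280:410]; 
n=px('wrist',[527,-316,44],P); print(n)
c=np.clip(n-[90,70],0,500).astype(int); print(c)
b=im[c[1]:c[1]+195,c[0]:c[0]+195]
cv2.imwrite('pics/c12.png',np.hstack([cv2.resize(a,(390,390),interpolation=2),cv2.resize(b,(390,390),interpolation=2)]))
E
```

```text
[ 424.10879151 -367.34569987  132.87928832] [ 3.13927833e+00 -1.27374798e-03  3.33948538e-01] 2.95
[302.55723274  80.42107974]
[212  10]
```

View pics/c12.png

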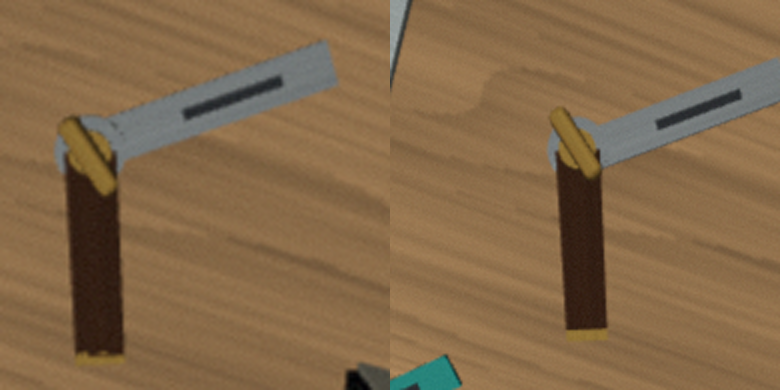

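```bash
python3 - <<'E'
from h import *
import pickle
P1=pickle.load(open('w1.pkl','rb'));P2=pickle.load(open('w2.pkl','rb'))
A=lambda u,v:(280+u/3,110+v/3); B=lambda u,v:(212+(u-390)/2,10+v/2)
T=lambda a,b: tri([ray(P1,A(*a)),ray(P2,B(*b))])
nut=T((87,156),(575,143)); tail=T((100,360),(587,337)); eL=T((67,165),(556,160));eR=T((118,165),(602,160))
print(nut.round(1),tail.round(1),eL.round(1),eR.round(1))
n=[onz(P1,A(87,156),52),onz(P2,B(575,143),52)];t=[onz(P1,A(100,355),30),onz(P2,B(587,331),30)]
print(np.round(n,1),np.round(t,1))
nn=np.mean(n,0);tt=np.mean(t,0);d=(nn-tt)[:2];L=np.hypot(*d);d/=L
yaw=np.arctan2(-d[0],d[1]); g=nn[:2]-45*d; print('L',L,'yaw',np.degrees(yaw),'grip',g, 'grasp@-15',nn[:2]-60*d)
s=bot.get_obs();ty=s['tcp_rot'][2];tx=np.array([np.cos(ty),np.sin(ty)]);tyv=np.array([np.sin(ty),-np.cos(ty)])
D=nn[:2]-58*d-s['tool_pos'][:2];print('move tool',D@tx,D@tyv,'twist',-np.degrees(yaw+np.pi/2-ty), 'top y',s['tool_pos'][2])
E
```

```text
[ 526.2 -318.3   47.8] [ 439.6 -353.    29.2] [ 518.  -311.2   33.4] [ 525.2 -331.8   33. ]
[[ 526.7 -318.3   52. ]
 [ 525.6 -318.8   52. ]] [[ 442.1 -352.2   30. ]
 [ 442.7 -351.9   30. ]]
L 90.18904472676383 yaw -68.17955032439694 grip [ 484.37368082 -335.24096205] grasp@-15 [ 470.4483825  -340.81645008]
move tool 54.47303481225106 -9.968395241024485 twist -2.686607860351292 top y 132.87928832280957
```

Request:
jog_arm(
  dp=[
    [0.027,-0.005,0],
    [0.0275,-0.005,0],
    [0,0,0.03],
    [0,0,0.03],
    [0,0,0.03],
    [0,0,0.03],
    [0,0,0.004],
    [0,0,0],
  ],
  twist=[0,0,-2.7,0,0,0,0,0],
  jaw=0.06,
)

```text
time: 3.95
tool_pos: [472.4, -339.7, 8.8]
tcp_rot: [3.14, -0.001, 0.382]
contact_force: [-0.3, -0.0, 0.7]
grip_width: 60.0
finger_force: 0.0
```

Request:
jog_arm(
  dp=[
    [0,0,0],
    [0,0,0],
    [0,0,0],
    [0,0,0],
  ],
  twist=[0,0,0,0],
  jaw=0.0,
)

```text
time: 4.45
tool_pos: [471.3, -339.4, 8.0]
tcp_rot: [3.141, -0.0, 0.382]
contact_force: [-1.1, 0.1, -0.2]
grip_width: 24.7
finger_force: 0.0
```

Request:
jog_arm(
  dp=[
    [0,0,0],
    [0,0,0],
  ],
  twist=[0,0],
)

```text
time: 4.7
tool_pos: [471.3, -339.3, 7.7]
tcp_rot: [-3.142, 0.0, 0.382]
contact_force: [-0.5, -0.2, 0.4]
grip_width: 4.8
finger_force: 0.0
```

Request:
jog_arm(
  dp=[
    [0,0,-0.03],
    [0,0,-0.03],
    [0,0,-0.03],
    [0,0,0],
    [0,0,0],
  ],
  twist=[0,0,0,0,0],
)

```text
time: 5.32
tool_pos: [470.9, -338.9, 96.9]
tcp_rot: [-3.141, 0.001, 0.382]
contact_force: [0.0, 0.2, 0.3]
grip_width: 0.3
finger_force: 0.0
```

```bash
python3 - <<'E'
from h import *
import pickle
P=bot.camera_params('wrist'); im=bot.capture('wrist'); cv2.imwrite('pics/w3.png',im); pickle.dump(P,open('w3.pkl','wb'))
s=bot.get_obs();print(s['tool_pos'],s['tcp_rot'],s['time'])
for p in [[526,-318.5,52],[442,-352,30],[484,-335,30]]: print(px('wrist',p,P).round())
E
```

```text
[ 470.67485213 -338.75064084   96.55307223] [-3.13971738e+00  9.29964614e-04  3.81567503e-01] 5.375
[321. 144.]
[320. 236.]
[320. 191.]
```

View pics/w3.png

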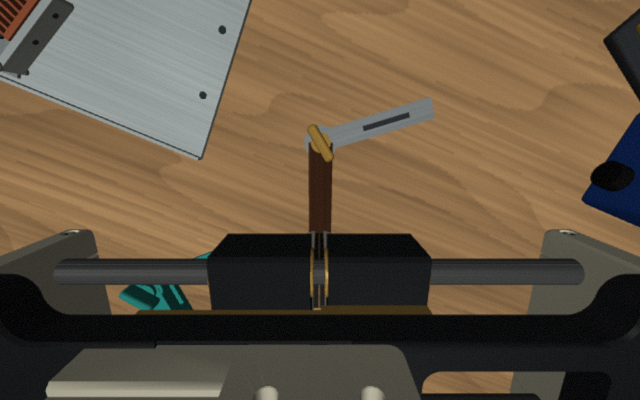

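```bash
python3 - <<'E'
from h import *
import pickle
P=pickle.load(open('w3.pkl','rb'));p=np.array([470.7,-338.8,96.6]);y=.3816;tx=np.array([np.cos(y),np.sin(y),0]);ty=np.array([np.sin(y),-np.cos(y),0])
for a in (-9.5,0,9.5):
  print(a,[px('',p+a*tx+np.array([0,0,h]),P).round().tolist() for h in (0,19,66)])
R=np.array(P['R']);C=-R.T@np.array(P['t']).ravel()-p;print('cam rel',C@tx,C@ty,C[2],R[2]@tx,R[2]@ty)
P=pickle.load(open('w1.pkl','rb'));p=np.array([498.2,-340.9,191.9]);y=.3323;tx=np.array([np.cos(y),np.sin(y),0]);ty=np.array([np.sin(y),-np.cos(y),0])
print([px('',p+a*tx+b*ty,P).round().tolist() for a in (-9.5,9.5) for b in (-46,46)])
o=bot.get_obs();print(o['joint_positions'],o['grip_width'],o['time'])
im=bot.capture('top');cv2.imwrite('pics/top1.png',im);im2=bot.capture('scene');cv2.imwrite('pics/s1.png',im2)
for n in('top','scene'):print(n,px(n,[470.7,-338.8,96.6]).round(),px(n,[484,-335,20]).round())
a=cv2.resize(im[140:240,420:520],(390,390),interpolation=2);c=px('scene',[471,-339,60]).astype(int)
b=cv2.resize(im2[c[1]-50:c[1]+50,c[0]-50:c[0]+50],(390,390),interpolation=2);print(c);cv2.imwrite('pics/ts1.png',np.hstack([a,b]))
E
```

```text
-9.5 [[318.0, 241.0], [318.0, 252.0], [318.0, 291.0]]
0 [[318.0, 229.0], [318.0, 239.0], [318.0, 274.0]]
9.5 [[318.0, 216.0], [318.0, 225.0], [318.0, 256.0]]
cam rel 69.94559172136475 0.32884316956681003 192.6317541440878 -0.25880534660915994 -0.00027108071216974753
[[257.0, 243.0], [382.0, 243.0], [256.0, 218.0], [383.0, 218.0]]
[-7.55929411e-01  5.30130218e-01  1.50003141e+00 -6.31437506e-05
  1.11352346e+00  4.33328222e-01] 0.602093741665648 5.375
top [477. 205.] [465. 201.]
scene [172. 171.] [179. 197.]
[175 182]
```

View pics/ts1.png

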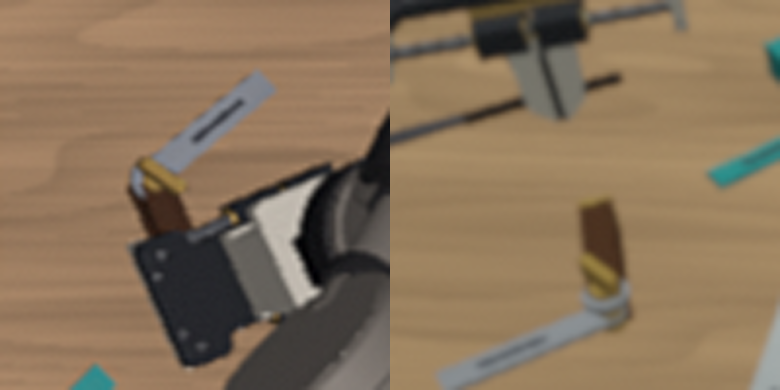

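The scene crop shows the shut fingertips at px about (169,163), but the reported TCP projects to (172,171). In w1 the open tips are 154 px apart, which also puts them about 35 mm higher than reported. So the real tips sit about 35 mm short of the TCP, and the fingers closed above the stock. The bevel is undisturbed, so I'll go lower in small steps and watch the force.

Request:
jog_arm(
  dp=[
    [0,0,0],
    [0,0,0],
    [0,0,0],
    [0,0,0],
    [0,0,0.03],
    [0,0,0.03],
    [0,0,0.028],
    [0,0,0.015],
    [0,0,0],
  ],
  twist=[0,0,0,0,0,0,0,0,0],
  jaw=0.06,
)

```text
time: 6.6
tool_pos: [470.9, -339.0, -6.0]
tcp_rot: [-3.14, 0.001, 0.382]
contact_force: [1.0, 0.3, 1.0]
grip_width: 59.6
finger_force: 0.0
```

Request:
jog_arm(
  dp=[
    [0,0,0.008],
    [0,0,0.004],
    [0,0,0],
  ],
  twist=[0,0,0],
)

```text
time: 6.98
tool_pos: [471.3, -339.3, -17.2]
tcp_rot: [3.141, -0.0, 0.382]
contact_force: [-0.2, 0.2, 0.1]
grip_width: 60.5
finger_force: 0.0
```

Request:
jog_arm(
  dp=[
    [0,0,0.004],
    [0,0,0],
    [0,0,0],
    [0,0,0],
    [0,0,0],
    [0,0,0],
  ],
  twist=[0,0,0,0,0,0],
  jaw=0.0,
)

```text
time: 7.72
tool_pos: [471.4, -339.5, -21.2]
tcp_rot: [3.141, -0.0, 0.382]
contact_force: [0.4, -1.0, -0.2]
grip_width: 21.9
finger_force: 30.0
```

Request:
jog_arm(
  dp=[
    [0,0,-0.03],
    [0,0,-0.03],
    [0,0,-0.02],
    [0,0,0],
    [0,0,0],
    [0,0,0],
    [0,0,0],
    [0,0,0],
    [0,0,0],
    [0,0,0],
  ],
  twist=[0,0,0,-9.6,-9.6,-9.6,-9.6,-9.6,-9.6,-9.6],
)

```text
time: 8.98
tool_pos: [470.6, -338.7, 57.8]
tcp_rot: [-3.14, -0.001, 1.56]
contact_force: [0.6, 0.3, -3.4]
grip_width: 21.8
finger_force: 30.0
```

Request:
jog_arm(
  dp=[
    [0.038,-0.004,0],
    [0.038,-0.004,0],
    [0.038,-0.004,0],
    [0.038,-0.003,0],
    [0,0,0],
    [0,0,0],
  ],
  twist=[0,0,0,0,0,0],
)

```text
time: 9.72
tool_pos: [458.8, -187.3, 58.6]
tcp_rot: [-3.141, 0.0, 1.555]
contact_force: [-0.2, -0.1, -4.5]
grip_width: 21.7
finger_force: 30.0
```

```bash
python3 - <<'E'
from h import *
import pickle
s=bot.get_obs();print(s['tool_pos'],s['tcp_rot'],s['time'],s['grip_width'],s['finger_force'],s['contact_force'])
P=bot.camera_params('wrist'); im=bot.capture('wrist'); cv2.imwrite('pics/w4.png',im); pickle.dump(P,open('w4.pkl','wb'))
for p in [[466,-210,12],[483,-41,25],[557,-62,25],[485,210,25]]: print(px('wrist',p,P).round())
E
```

```text
[ 458.84132434 -187.30606747   58.57003243] [-3.14147552e+00  3.32687419e-04  1.55504242e+00] 9.725 21.738045291040528 29.997256994247437 [-0.19032507 -0.06799952 -4.49891582]
[326. 234.]
[349.  17.]
[450.  48.]
[ 360. -583.]
```

View pics/w4.png

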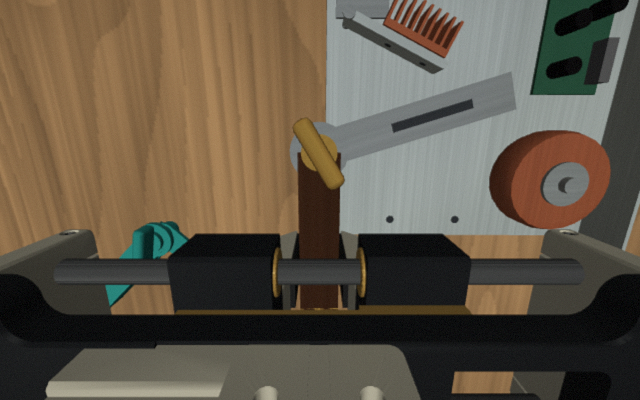

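```bash
python3 - <<'E'
from h import *
import pickle
P=pickle.load(open('w4.pkl','rb')); im=cv2.imread('pics/w4.png').astype(float); g=cv2.GaussianBlur(im,(3,3),0); f=g[:,:,0]-g[:,:,2]
pts=[]
for r in list(range(5,95,3)):
    d=np.diff(f[r,315:345]); k=d.argmax(); pts.append((r,315+k+.5,d[k]))
p=np.array(pts); print(np.c_[p[::4,0],p[::4,1],p[::4,2]].round(1).tolist())
W=np.array([onz(P,(c,r),12) for r,c,d in pts if d>15]); k=np.polyfit(W[:,1],W[:,0],1); res=W[:,0]-np.polyval(k,W[:,1]); m=abs(res)<2;k=np.polyfit(W[m,1],W[m,0],1); print('wrist lip outer x=',k, m.sum(), np.std(res[m]))
T=bot.camera_params('top'); im=cv2.imread('pics/top0.png').astype(float);f=im[:,:,0]-im[:,:,2];f=cv2.GaussianBlur(f,(3,3),0)
W=[]
for c in range(250,412,3):
    col=f[200:220,c]; d=-np.diff(col);k0=d.argmax()
    if 0<k0<18:
        a,b,e=d[k0-1:k0+2]; k1=k0+.5*(a-e)/(a-2*b+e); W.append(onz(T,(c,200.5+k1),6))
W=np.array(W);k=np.polyfit(W[:,1],W[:,0],1);res=W[:,0]-np.polyval(k,W[:,1]);m=abs(res)<1.5;k=np.polyfit(W[m,1],W[m,0],1);print('top lip (z6)',k,m.sum(),np.std(res[m]),'x at y=-60,-190:',np.polyval(k,[-60,-190]))
# side edge right end of chassis, rows 210-232 in wrist
a=cv2.imread('pics/w4.png')[0:110,315:475]; cv2.imwrite('pics/c4.png',cv2.resize(a,(800,550),interpolation=2))
E
```

```text
[[5.0, 326.5, 27.2], [17.0, 326.5, 27.8], [29.0, 325.5, 26.9], [41.0, 325.5, 27.9], [53.0, 325.5, 31.1], [65.0, 325.5, 31.7], [77.0, 325.5, 31.4], [89.0, 325.5, 30.4]]
wrist lip outer x= [2.20324695e-02 4.67992347e+02] 30 0.21904218072076675
top lip (z6) [2.0273211e-02 4.6865489e+02] 54 0.17296807738849815 x at y=-60,-190: [467.43849698 464.80297954]
```

View pics/c4.png

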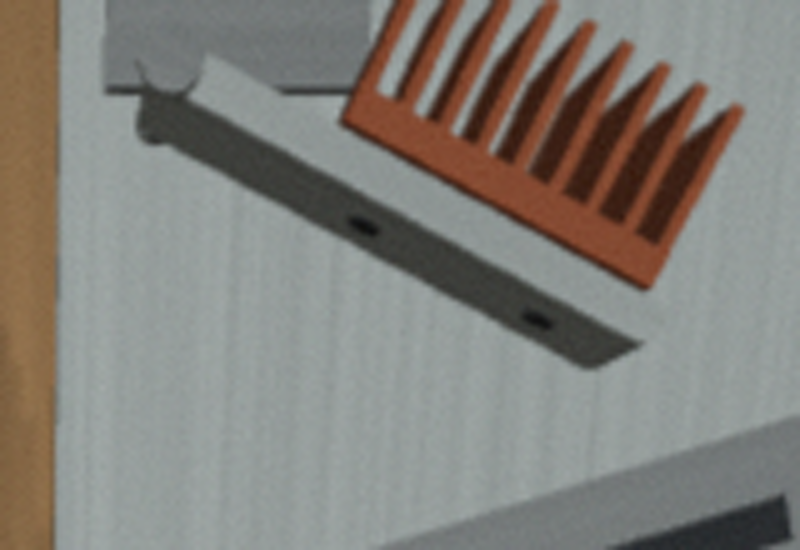

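```bash
python3 - <<'E'
from h import *
import pickle
P=pickle.load(open('w4.pkl','rb')); c=lambda u,v:(315+u/5,v/5)
A=onz(P,c(180,88),30);B=onz(P,c(643,343),30);A2=onz(P,c(160,145),10);B2=onz(P,c(590,370),10)
print(A.round(1),B.round(1),A2.round(1),B2.round(1))
ps=np.radians(-1.2)
for a,b in((A,B),(A2,B2)):
    d=(b-a)[:2]; print('len',np.hypot(*d),'angle to lip',90+np.degrees(np.arctan2(d[1],d[0])-ps))
    u=d/np.hypot(*d); n=np.array([-u[1],u[0]]); h=b[:2]-77*u+3*n; print('hinge (from far end)',h.round(1),' lip inner+12 at y:',np.polyval([.021,468.3],h[1])+15)
E
```

```text
[484.  -42.9  30. ] [551.5 -76.3  30. ] [483.2 -43.7  10. ] [551.8 -76.4  10. ]
len 75.42081251658807 angle to lip 64.85002841955918
hinge (from far end) [483.9 -39.5]  lip inner+12 at y: 482.471315921262
len 76.02336247009922 angle to lip 65.71806645005529
hinge (from far end) [483.6 -40.6]  lip inner+12 at y: 482.44841042424173
```

Request:
jog_arm(
  dp=[
    [0,0.012,0],
    [0,0.011,0],
    [0,0,0.03],
    [0,0,0.03],
    [0,0,0],
    [0,0,0],
  ],
  twist=[0.3,0,0,0,0,0],
)

```text
time: 10.52
tool_pos: [482.8, -188.1, -0.5]
tcp_rot: [3.14, 0.001, 1.549]
contact_force: [0.1, -0.1, -4.1]
grip_width: 21.6
finger_force: 30.0
```

Request:
jog_arm(
  dp=[
    [0,0,0.007],
    [0,0,0.005],
    [0,0,0.002],
    [0,0,0],
  ],
  twist=[0,0,0,0],
)

```text
time: 11.02
tool_pos: [482.4, -188.3, -14.6]
tcp_rot: [3.14, 0.001, 1.549]
contact_force: [-0.9, -3.9, 3.8]
grip_width: 21.7
finger_force: 30.0
```

Request:
jog_arm(
  dp=[
    [0,0,-0.001],
    [0,-0.001,0],
    [0,-0.001,0],
    [0,0,0],
  ],
  twist=[0,0,0,0],
)

```text
time: 11.52
tool_pos: [479.9, -187.2, -14.3]
tcp_rot: [3.141, -0.0, 1.549]
contact_force: [2.0, -0.7, -0.8]
grip_width: 21.4
finger_force: 30.0
```

Request:
jog_arm(
  dp=[
    [0,-0.001,0],
    [0,-0.0005,0],
    [0,0,0],
  ],
  twist=[0,0,0],
)

```text
time: 11.9
tool_pos: [478.2, -187.3, -14.3]
tcp_rot: [-3.141, -0.0, 1.549]
contact_force: [2.8, 0.6, -0.1]
grip_width: 21.8
finger_force: 30.0
```

Request:
jog_arm(
  dp=[
    [0,-0.001,0],
    [0,0,0],
    [0,0,0],
  ],
  twist=[0,0,0],
)

```text
time: 12.28
tool_pos: [478.2, -187.4, -14.2]
tcp_rot: [3.14, 0.0, 1.549]
contact_force: [5.6, 1.0, -3.1]
grip_width: 21.6
finger_force: 30.0
```

Request:
jog_arm(
  dp=[
    [0,-0.001,0],
    [0,0,0],
    [0,0,0],
  ],
  twist=[0,0,0],
)

```text
time: 12.65
tool_pos: [478.2, -187.4, -14.2]
tcp_rot: [3.138, 0.001, 1.549]
contact_force: [9.3, 3.0, -4.9]
grip_width: 21.7
finger_force: 30.0
```

Request:
jog_arm(
  dp=[
    [0.003,0.001,0.0005],
    [0.006,0,0],
    [0.006,0,0],
    [0.006,0,0],
    [0.006,0,0],
    [0.006,0,0],
    [0.006,0,0],
    [0.006,0,0],
    [0.006,0,0],
    [0,0,0],
  ],
  twist=[0,0,0,0,0,0,0,0,0,0],
)

```text
time: 13.9
tool_pos: [479.2, -137.2, -14.2]
tcp_rot: [3.14, 0.002, 1.55]
contact_force: [3.0, -2.8, 3.1]
grip_width: 21.4
finger_force: 30.0
```

Request:
jog_arm(
  dp=[
    [0.004,0,0],
    [0.004,0,0],
    [0.004,0,0],
    [0.003,0,0],
    [0,0,0],
  ],
  twist=[0,0,0,0,0],
)

```text
time: 14.52
tool_pos: [479.5, -122.4, -14.3]
tcp_rot: [3.14, 0.002, 1.55]
contact_force: [2.8, -4.1, 2.3]
grip_width: 21.5
finger_force: 30.0
```

Request:
jog_arm(
  dp=[
    [0.002,0,-0.0005],
    [0.002,0,0],
    [0.002,0,0],
    [0,0,0],
  ],
  twist=[0,0,0,0],
)

```text
time: 15.02
tool_pos: [479.6, -116.4, -14.0]
tcp_rot: [3.14, 0.002, 1.55]
contact_force: [2.9, -3.3, 0.0]
grip_width: 22.0
finger_force: 30.0
```

Request:
jog_arm(
  dp=[
    [0.001,0,0],
    [0.001,0,0],
    [0,0,0],
  ],
  twist=[0,0,0],
)

```text
time: 15.4
tool_pos: [479.6, -114.5, -14.0]
tcp_rot: [3.14, 0.002, 1.55]
contact_force: [3.4, -5.8, -0.2]
grip_width: 21.8
finger_force: 30.0
```

Request:
jog_arm(
  dp=[
    [0.001,0,0],
    [0,0,0],
    [0,0,0],
  ],
  twist=[0,0,0],
)

```text
time: 15.78
tool_pos: [479.6, -113.5, -14.0]
tcp_rot: [3.14, 0.002, 1.549]
contact_force: [2.5, -4.6, -0.2]
grip_width: 22.0
finger_force: 30.0
```

Request:
jog_arm(
  dp=[
    [0.001,0,0],
    [0,0,0],
    [0,0,0],
  ],
  twist=[0,0,0],
)

```text
time: 16.15
tool_pos: [479.7, -112.5, -14.0]
tcp_rot: [3.14, 0.002, 1.55]
contact_force: [3.9, -3.9, 0.1]
grip_width: 21.6
finger_force: 30.0
```

Request:
jog_arm(
  dp=[
    [0.001,0,0],
    [0,0,0],
    [0,0,0],
  ],
  twist=[0,0,0],
)

```text
time: 16.52
tool_pos: [479.7, -111.5, -14.0]
tcp_rot: [3.14, 0.002, 1.55]
contact_force: [4.0, -5.3, 0.7]
grip_width: 21.8
finger_force: 30.0
```

Request:
jog_arm(
  dp=[
    [0.001,0,0],
    [0,0,0],
    [0,0,0],
  ],
  twist=[0,0,0],
)

```text
time: 16.9
tool_pos: [479.7, -111.1, -14.0]
tcp_rot: [3.14, 0.002, 1.55]
contact_force: [2.5, -8.7, -1.2]
grip_width: 21.5
finger_force: 30.0
```

Request:
jog_arm(
  dp=[
    [0.001,0,0],
    [0,0,0],
    [0,0,0],
  ],
  twist=[0,0,0],
)

```text
time: 17.27
tool_pos: [479.7, -110.9, -13.9]
tcp_rot: [3.14, 0.003, 1.55]
contact_force: [0.4, -11.2, 0.3]
grip_width: 21.3
finger_force: 30.0
```

Request:
jog_arm(
  dp=[
    [-0.001,-0.0005,0],
    [0,0,0],
  ],
  twist=[0,0],
)

```text
time: 17.52
tool_pos: [479.7, -110.9, -13.8]
tcp_rot: [3.139, 0.002, 1.549]
contact_force: [4.1, -5.1, -0.2]
grip_width: 21.9
finger_force: 30.0
```

```bash
python3 - <<'E'
from h import *
import pickle
s=bot.get_obs();print(s['tool_pos'],s['tcp_rot'],s['time'],s['contact_force'])
P=bot.camera_params('wrist'); im=bot.capture('wrist'); cv2.imwrite('pics/w5.png',im); pickle.dump((P,s),open('w5.pkl','wb'))
# nut rel TCP from w4
P4=pickle.load(open('w4.pkl','rb'));p=onz(P4,(319,153),58.6+21.2+52.5);d=p-[458.8,-187.3,58.6];y=1.555
print('w4 nut rel tool',d[:2]@[np.cos(y),np.sin(y)],d[:2]@[np.sin(y),-np.cos(y)])
cv2.imwrite('pics/c5.png',cv2.resize(im[70:220,270:470],(800,600),interpolation=2))
E
```

```text
[ 479.74844338 -110.91472887  -13.83703216] [3.13868576e+00 2.24722854e-03 1.54943363e+00] 17.525 [ 4.13847249 -5.13714715 -0.22271572]
w4 nut rel tool 60.22989826474352 0.4939685365186818
```

View pics/c5.png

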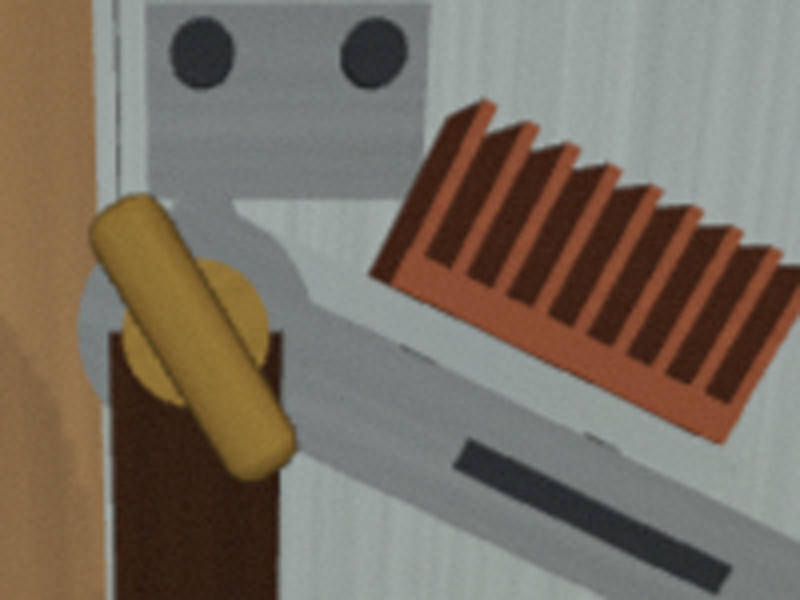

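The blade edge, crop (305,305)→(800,540), runs parallel to the flange and heat-sink base at 25°, with no gap, so the blade is flat. The nut is centred at crop (192,338).

```bash
python3 - <<'E'
from h import *
import pickle
P,s=pickle.load(open('w5.pkl','rb'));c=lambda u,v:(270+u/4,70+v/4)
a,b=[onz(P,c(*q),58.5) for q in((125,218),(262,462))]
n=(a+b)/2;print('nut',n.round(1),'len',np.hypot(*(a-b)[:2]),'wing yaw',np.degrees(np.arctan2(-(a-b)[0],(a-b)[1])))
y=s['tcp_rot'][2];d=(n-s['tool_pos'])[:2];print(d@[np.cos(y),np.sin(y)],d@[np.sin(y),-np.cos(y)])
print('flange slope', [np.degrees(np.arctan2(*( (lambda A,B:(B-A)[[1,0]])(onz(P,c(*p),z),onz(P,c(*q),z))))) for p,q,z in [((370,275),(720,440),30),((305,305),(800,540),19)]])
E
```

```text
nut [481.2 -51.9  58.5] len 29.451255975550808 wing yaw 28.35917614604437
59.0738377400674 0.17101777079911973
flange slope [np.float64(-25.470116060426538), np.float64(-25.92429951026761)]
```

Request:
jog_arm(
  dp=[
    [0,0,0],
    [0,0,0],
    [0,0,0],
  ],
  twist=[0,0,0],
  jaw=0.034,
)

```text
time: 17.95
tool_pos: [477.7, -109.0, -14.6]
tcp_rot: [-3.14, -0.0, 1.549]
contact_force: [-0.3, -0.0, -0.6]
grip_width: 33.8
finger_force: 0.0
```

Request:
jog_arm(
  dp=[
    [0,0,-0.01],
    [0,0,-0.02],
    [0,0,-0.022],
    [0,0,0],
  ],
  twist=[0,0,0,0],
)

```text
time: 18.45
tool_pos: [479.6, -109.9, 39.5]
tcp_rot: [3.138, 0.001, 1.549]
contact_force: [0.8, -0.3, 0.6]
grip_width: 34.1
finger_force: 0.0
```

Request:
jog_arm(
  dp=[
    [0.028,0.001,0],
    [0.0295,0.0005,0],
    [0,0,0],
    [0,0,0],
    [0,0,0],
    [0,0,0],
  ],
  twist=[0,0,-10,-10,-9.6,0],
)

```text
time: 19.2
tool_pos: [480.7, -51.8, 37.2]
tcp_rot: [-3.141, -0.001, 2.064]
contact_force: [-0.3, 0.6, -0.2]
grip_width: 34.4
finger_force: 0.0
```

```bash
python3 - <<'E'
from h import *
bot.capture('wrist')
s=bot.get_obs();y=s['tcp_rot'][2];d=np.array([481.2,-51.9])-s['tool_pos'][:2];print(s['tool_pos'],np.degrees(y),'shift',d@[np.cos(y),np.sin(y)],d@[np.sin(y),-np.cos(y)],s['grip_width'])
E
```

```text
[480.80742002 -51.86449069  37.24273121] 118.16960386487155 shift -0.21663377060119451 0.32931711535205005 33.78842824562091
```

Request:
jog_arm(
  dp=[
    [0,0,0.012],
    [0,0,0.01],
    [0,0,0.005],
    [0,0,0],
  ],
  twist=[0,0,0,0],
)

```text
time: 19.75
tool_pos: [480.8, -51.9, 10.1]
tcp_rot: [-3.141, -0.001, 2.065]
contact_force: [0.4, -0.4, 0.5]
grip_width: 34.1
finger_force: 0.0
```

Request:
jog_arm(
  dp=[
    [0,0,0],
    [0,0,0],
    [0,0,0],
    [0,0,0],
    [0,0,0],
  ],
  twist=[0,0,0,0,0],
  jaw=0.0,
)

```text
time: 20.38
tool_pos: [481.1, -52.1, 10.9]
tcp_rot: [-3.141, 0.0, 2.066]
contact_force: [-2.3, -2.5, 2.2]
grip_width: 8.7
finger_force: 29.9
```

Request:
jog_arm(
  dp=[
    [0.0005,-0.001,0],
    [0,0,0],
    [0,0,0],
    [0,0,0],
    [0,0,0],
    [0,0,0],
  ],
  twist=[0,8,8,8,8,0],
)

```text
time: 21.12
tool_pos: [480.9, -52.1, 10.8]
tcp_rot: [3.14, 0.0, 1.508]
contact_force: [2.4, -0.7, -0.0]
grip_width: 8.7
finger_force: 30.0
```

```bash
python3 - <<'E'
from h import *
s=bot.get_obs();print(s['tool_pos'],np.degrees(s['tcp_rot']),s['moment'],s['contact_force'],s['grip_width'])
E
```

```text
[480.89613128 -52.12516955  10.8385361 ] [1.79897618e+02 1.11783564e-02 8.64173897e+01] [-0.19813299 -0.57098224 -0.03382619] [ 2.3787243  -0.72582921 -0.01474111] 8.659632039929527
```

Request:
jog_arm(
  dp=[
    [0,0,0],
    [0,0,0],
    [0,0,0],
    [0,0,0],
    [0,0,0],
  ],
  twist=[8,8,8,8,0],
)

```text
time: 21.75
tool_pos: [480.9, -52.3, 10.9]
tcp_rot: [3.14, -0.001, 0.952]
contact_force: [2.9, -1.7, -1.3]
grip_width: 8.7
finger_force: 29.9
```

```bash
python3 - <<'E'
from h import *
s=bot.get_obs();print(s['tool_pos'],np.degrees(s['tcp_rot']),s['moment'],s['contact_force'],s['grip_width'])
E
```

```text
[480.94297097 -52.33598341  10.85200592] [ 1.79893192e+02 -3.02184466e-02  5.45708220e+01] [-0.45170144 -0.65237808 -0.01023148] [ 2.93835231 -1.72523927 -1.34698347] 8.676312352299215
```

Request:
jog_arm(
  dp=[
    [0,0,0],
    [0,0,0],
    [0,0,0],
  ],
  twist=[3,3,0],
)

```text
time: 22.12
tool_pos: [480.8, -52.3, 11.0]
tcp_rot: [3.14, -0.0, 0.849]
contact_force: [2.8, -0.7, 1.8]
grip_width: 8.8
finger_force: 30.2
```

```bash
python3 - <<'E'
from h import *
s=bot.get_obs();print(s['tool_pos'],np.degrees(s['tcp_rot']),s['moment'],s['contact_force'],s['grip_width'])
E
```

```text
[480.76402802 -52.34067189  10.96894322] [ 1.79907128e+02 -2.23038675e-02  4.86431926e+01] [-0.34793664 -0.7012922   0.41976031] [ 2.77711657 -0.68816387  1.81075476] 8.815240414533077
```

Request:
jog_arm(
  dp=[
    [0,0,0],
    [0,0,0],
    [0,0,0],
    [0,0,0],
  ],
  twist=[-2,0,0,0],
)

```text
time: 22.62
tool_pos: [480.7, -52.3, 10.9]
tcp_rot: [3.14, -0.0, 0.88]
contact_force: [3.6, -3.6, -0.6]
grip_width: 8.7
finger_force: 30.0
```

Request:
jog_arm(
  dp=[
    [0,0,0],
    [0,0,0],
    [0,0,0],
    [0,0,0],
    [0,0,-0.02],
    [0,0,-0.02],
    [0,0,0],
  ],
  twist=[0,0,0,0,0,0,0],
  jaw=0.04,
)

```text
time: 23.5
tool_pos: [481.0, -52.2, 51.7]
tcp_rot: [3.139, -0.001, 0.879]
contact_force: [0.2, -1.3, 0.6]
grip_width: 40.1
finger_force: 0.0
```

```bash
python3 - <<'E'
from h import *
import pickle
s=bot.get_obs();P=bot.camera_params('wrist'); im=bot.capture('wrist'); cv2.imwrite('pics/w6.png',im); pickle.dump((P,s),open('w6.pkl','wb'))
print(s['tool_pos'],np.degrees(s['tcp_rot']),s['moment'],s['contact_force'],s['grip_width'],s['time'])
m=[(l,d['confidence'],d['bbox']) for l in('nut_grip','bevel_grip') for d in bot.masks_of('wrist',l)[:2]];print(m)
print([px('',p,P).round().tolist() for p in ([481.2,-51.9,58.5],[483.2,-40,30],[551.5,-76.3,30],[480,-111,36])])
E
```

```text
[480.95546485 -52.2213884   51.70423623] [ 1.79854725e+02 -6.19331501e-02  5.03719720e+01] [-0.0364497  -0.03952647 -0.04677731] [ 0.24322375 -1.26571381  0.57712539] 40.089040946053295 23.5
[('nut_grip', 0.88, [320.4, 229.4, 25.3, 46.9]), ('bevel_grip', 0.92, [67.4, 173.1, 134.8, 144.8]), ('bevel_grip', 0.55, [374.5, 219.1, 149.7, 83.2])]
[[318.0, 232.0], [311.0, 207.0], [407.0, 187.0], [363.0, 275.0]]
```

Request:
jog_arm(
  dp=[
    [0,0,0],
    [0,0,0],
    [0,0,0],
    [0,0,0],
    [-0.029,0,0],
    [-0.0295,0,0],
    [0,0,0.022],
    [0,0,0.022],
    [0,0,0.014],
    [0,0,0],
  ],
  twist=[-9.6,-9.6,-9.6,-9.6,0,0,0,0,0,0],
)

```text
time: 24.9
tool_pos: [477.8, -110.1, -8.5]
tcp_rot: [-3.139, -0.001, 1.549]
contact_force: [-0.8, 0.0, -0.1]
grip_width: 39.9
finger_force: 0.0
```

Request:
jog_arm(
  dp=[
    [0,0,0.007],
    [0,0,0],
    [0,0,0],
    [0,0,0],
    [0,0,0],
  ],
  twist=[0,0,0,0,0],
  jaw=0.0,
)

```text
time: 25.52
tool_pos: [479.6, -110.7, -13.9]
tcp_rot: [3.14, 0.001, 1.549]
contact_force: [3.8, 0.9, -1.3]
grip_width: 21.6
finger_force: 30.0
```

Request:
jog_arm(
  dp=[
    [-0.004,0.002,0],
    [-0.006,0.002,0],
    [0,0,-0.02],
    [0,0,-0.03],
    [0,0,-0.015],
    [0,0,0],
    [0,0,0],
  ],
  twist=[0,0,0,0,0,0,0],
)

```text
time: 26.4
tool_pos: [481.7, -120.3, 49.7]
tcp_rot: [-3.14, -0.001, 1.549]
contact_force: [0.7, -0.3, -4.2]
grip_width: 21.6
finger_force: 30.0
```

```bash
python3 - <<'E'
from h import *
import pickle
s=bot.get_obs();P=bot.camera_params('wrist'); im=bot.capture('wrist'); cv2.imwrite('pics/w7.png',im); pickle.dump((P,s),open('w7.pkl','wb'))
T=bot.capture('top')
print(s['tool_pos'],np.degrees(s['tcp_rot']),s['contact_force'],s['grip_width'],s['time'])
print([px('',p,P).round().tolist() for p in ([485.3,210.5,30],[532,148,30])])
# blade straight edge far(+y) side: fit lines with Canny/Hough near blade
g=cv2.cvtColor(im,cv2.COLOR_BGR2GRAY); L=cv2.HoughLinesP(cv2.Canny(g,40,120),1,np.pi/360,40,minLineLength=50,maxLineGap=6)
for l in L[:,0]:
    a=np.degrees(np.arctan2(l[3]-l[1],l[2]-l[0]))
    if 5<abs(a)<50 and l[3]<235: print(l,round(a,1))
E
```

```text
[ 481.6753455  -120.34482036   49.66773369] [-1.79881379e+02 -3.42824429e-02  8.87629129e+01] [ 0.73761608 -0.29382733 -4.22026238] 21.6408275858824 26.4
[[311.0, -420.0], [399.0, -247.0]]
[  1 265  89 230] -21.7
[342 143 490 217] 26.6
[386 181 452 213] 25.9
[347 135 403 161] 24.9
[348 123 409 153] 26.2
[383 188 448 220] 26.2
[366  91 416 141] 45.0
[350 125 407 153] 26.2
```

Request:
jog_arm(
  dp=[
    [0.037,0,0],
    [0.037,0,0],
    [0.037,0,0],
    [0.037,0.001,0],
    [0.037,0.001,0],
    [0,0,0],
    [0,0,0],
  ],
  twist=[0,0,0,0,0,0,0],
)

```text
time: 27.38
tool_pos: [488.1, 64.1, 50.1]
tcp_rot: [-3.14, 0.0, 1.55]
contact_force: [0.4, 0.8, -4.8]
grip_width: 21.6
finger_force: 30.0
```

```bash
python3 - <<'E'
from h import *
import pickle
s=bot.get_obs();P=bot.camera_params('wrist'); im=bot.capture('wrist'); cv2.imwrite('pics/w8.png',im); pickle.dump((P,s),open('w8.pkl','wb'))
print(s['tool_pos'],np.degrees(s['tcp_rot']),s['contact_force'],s['grip_width'],s['time'])
print([px('',p,P).round().tolist() for p in ([488,206,30],[532,148,30])])
for l in('bare_flange','set_flange'): print(l,[(round(d['confidence'],2),np.round(d['bbox']).tolist()) for d in bot.find_in('wrist',l)[:3]])
m=bot.masks_of('wrist','bare_flange')
if m:
    k=m[0]['pixels']; v,u=np.nonzero(k); r=cv2.minAreaRect(np.c_[u,v].astype(np.float32)); print(r)
    b=cv2.boxPoints(r); print([onz(P,q,24).round(1).tolist() for q in b])
    c=np.array([onz(P,q,20)[:2] for q in np.c_[u,v]]); w,V=np.linalg.eigh(np.cov(c.T)); d=V[:,1]; t=(c-c.mean(0))@d; print('ends',c.mean(0)+d*t.min(),c.mean(0)+d*t.max(),'ang',np.degrees(np.arctan2(d[1],d[0])))
E
```

```text
[488.14750081  64.07524061  50.10195971] [-1.79928940e+02  2.41578761e-02  8.88028763e+01] [ 0.39556608  0.80612634 -4.81236063] 21.57489072768034 27.375
[[313.0, 18.0], [377.0, 108.0]]
bare_flange [(0.82, [344.0, 54.0, 77.0, 105.0])]
set_flange []
((342.44927978515625, 53.0329475402832), (127.56853485107422, 16.764169692993164), 56.99689865112305)
[[479.5, 216.3, 24.0], [489.1, 221.5, 24.0], [538.7, 152.4, 24.0], [528.5, 146.3, 24.0]]
ends [534.97294234 149.96950748] [483.87472272 220.29905829] ang 126.00043188890476
```

Request:
jog_arm(
  dp=[
    [0,0,0.025],
    [0,0,0.022],
    [0,0,0.011],
    [0,0,0.004],
    [0,0,0],
    [0,-0.002,0.001],
    [0,-0.001,0],
    [0,0,0],
  ],
  twist=[0,0,0,0,0,0,0,0],
)

```text
time: 28.58
tool_pos: [485.6, 64.4, -12.0]
tcp_rot: [3.141, 0.0, 1.549]
contact_force: [0.9, 0.6, -3.7]
grip_width: 21.8
finger_force: 30.0
```

Request:
jog_arm(
  dp=[
    [0,-0.001,0.0005],
    [0,-0.001,0],
    [0,0,0],
    [0,0,0],
  ],
  twist=[0,0,0,0],
)

```text
time: 29.08
tool_pos: [483.6, 64.4, -12.8]
tcp_rot: [3.142, 0.0, 1.549]
contact_force: [-0.4, -0.2, -4.2]
grip_width: 21.6
finger_force: 30.0
```

Request:
jog_arm(
  dp=[
    [0,0,0.001],
    [0,-0.001,0.0005],
    [0,0,0],
    [0,0,0],
  ],
  twist=[0,0,0,0],
)

```text
time: 29.58
tool_pos: [483.4, 64.3, -13.9]
tcp_rot: [3.14, 0.0, 1.549]
contact_force: [2.3, -1.2, 0.3]
grip_width: 21.9
finger_force: 30.0
```

Request:
jog_arm(
  dp=[
    [0,-0.001,0],
    [0,0,0],
    [0,0,0],
  ],
  twist=[0,0,0],
)

```text
time: 29.95
tool_pos: [483.1, 64.4, -13.9]
tcp_rot: [3.138, 0.0, 1.549]
contact_force: [4.7, -1.8, -1.6]
grip_width: 21.5
finger_force: 30.0
```

Request:
jog_arm(
  dp=[
    [0.003,0,0],
    [0.005,0,0],
    [0.005,0,0],
    [0.005,0,0],
    [0.005,0,0],
    [0.005,0,0],
    [0.005,0,0],
    [0.005,0,0],
    [0.003,0,0],
    [0,0,0],
  ],
  twist=[0,0,0,0,0,0,0,0,0,0],
)

```text
time: 31.2
tool_pos: [483.9, 105.0, -13.8]
tcp_rot: [3.139, 0.001, 1.55]
contact_force: [4.7, -3.8, 1.4]
grip_width: 21.5
finger_force: 30.0
```

Request:
jog_arm(
  dp=[
    [0.002,0,0],
    [0.003,0,0],
    [0.003,0,0],
    [0.003,0,0],
    [0.003,0,0],
    [0.003,0,0],
    [0.002,0,0],
    [0,0,0],
  ],
  twist=[0,0,0,0,0,0,0,0],
)

```text
time: 32.2
tool_pos: [484.2, 123.6, -13.8]
tcp_rot: [3.139, 0.001, 1.55]
contact_force: [4.0, -6.4, 1.6]
grip_width: 22.0
finger_force: 30.0
```

Request:
jog_arm(
  dp=[
    [0.002,0,-0.0005],
    [0.002,0,0],
    [0.002,0,0],
    [0,0,0],
  ],
  twist=[0,0,0,0],
)

```text
time: 32.7
tool_pos: [484.3, 129.7, -13.5]
tcp_rot: [3.139, 0.001, 1.55]
contact_force: [5.7, -4.8, 0.2]
grip_width: 21.9
finger_force: 30.0
```

Request:
jog_arm(
  dp=[
    [0.001,0,0],
    [0.001,0,0],
    [0,0,0],
  ],
  twist=[0,0,0],
)

```text
time: 33.08
tool_pos: [484.4, 131.6, -13.5]
tcp_rot: [3.139, 0.001, 1.55]
contact_force: [5.8, -5.3, -2.2]
grip_width: 21.9
finger_force: 30.0
```

Request:
jog_arm(
  dp=[
    [0.001,0,0],
    [0,0,0],
    [0,0,0],
  ],
  twist=[0,0,0],
)

```text
time: 33.45
tool_pos: [484.4, 132.6, -13.5]
tcp_rot: [3.139, 0.001, 1.55]
contact_force: [4.2, -6.1, -1.1]
grip_width: 21.6
finger_force: 30.0
```

Request:
jog_arm(
  dp=[
    [0.001,0,0],
    [0,0,0],
    [0,0,0],
  ],
  twist=[0,0,0],
)

```text
time: 33.83
tool_pos: [484.4, 133.5, -13.5]
tcp_rot: [3.139, 0.001, 1.55]
contact_force: [5.8, -5.8, -0.8]
grip_width: 21.4
finger_force: 30.0
```

Request:
jog_arm(
  dp=[
    [0.001,0,0],
    [0,0,0],
    [0,0,0],
  ],
  twist=[0,0,0],
)

```text
time: 34.2
tool_pos: [484.4, 134.6, -13.5]
tcp_rot: [3.139, 0.001, 1.55]
contact_force: [4.2, -5.5, -1.0]
grip_width: 21.5
finger_force: 30.0
```

```bash
python3 - <<'E'
from h import *
import pickle
s=bot.get_obs();P=bot.camera_params('wrist'); im=bot.capture('wrist'); cv2.imwrite('pics/w9.png',im); pickle.dump((P,s),open('w9.pkl','wb'))
m=bot.masks_of('wrist','bare_flange')
print(s['tool_pos'],s['contact_force'],[ (round(d['confidence'],2),np.round(d['bbox']).tolist()) for d in m[:2]])
g=cv2.cvtColor(im,cv2.COLOR_BGR2GRAY); L=cv2.HoughLinesP(cv2.Canny(g,25,80),1,np.pi/360,30,minLineLength=35,maxLineGap=6)
for l in L[:,0]:
    a=np.degrees(np.arctan2(l[3]-l[1],l[2]-l[0]))
    if 10<abs(a)<60 and max(l[3],l[1])<235: print(l,round(a,1))
E
```

```text
[484.42770393 134.55482306 -13.52038241] [ 4.23228858 -5.52335358 -1.0101541 ] [(0.61, [381.0, 147.0, 134.0, 92.0])]
[342 144 419 182] 26.3
[342 129 447 197] 32.9
[339 181 438 230] 26.3
[345 134 415 179] 32.7
[370 196 439 230] 26.2
[383 189 447 220] 25.8
[386 181 452 213] 25.9
[  1  76  76 104] 20.5
[449 198 490 218] 26.0
[298 170 335 122] -52.4
[303 159 331 122] -52.9
[305 190 347 132] -54.1
[310 185 346 139] -52.0
[ 39 206 107 228] 17.9
[383 188 448 220] 26.2
[596 192 633 199] 10.7
```

Request:
jog_arm(
  dp=[
    [0.001,0,0],
    [0.001,0,0],
    [0,0,0],
  ],
  twist=[0,0,0],
)

```text
time: 34.67
tool_pos: [484.4, 136.6, -13.5]
tcp_rot: [3.139, 0.001, 1.55]
contact_force: [5.5, -5.9, -0.7]
grip_width: 21.8
finger_force: 30.0
```

Request:
jog_arm(
  dp=[
    [0.001,0,0],
    [0.001,0,0],
    [0,0,0],
  ],
  twist=[0,0,0],
)

```text
time: 35.05
tool_pos: [484.5, 138.6, -13.5]
tcp_rot: [3.139, 0.001, 1.55]
contact_force: [5.1, -6.1, -1.4]
grip_width: 21.7
finger_force: 30.0
```

Request:
jog_arm(
  dp=[
    [0.001,0,0],
    [0.001,0,0],
    [0,0,0],
  ],
  twist=[0,0,0],
)

```text
time: 35.42
tool_pos: [484.5, 140.6, -13.5]
tcp_rot: [3.139, 0.001, 1.55]
contact_force: [4.2, -6.2, -0.6]
grip_width: 21.6
finger_force: 30.0
```

Request:
jog_arm(
  dp=[
    [0.001,0,0],
    [0,0,0],
    [0,0,0],
  ],
  twist=[0,0,0],
)

```text
time: 35.8
tool_pos: [484.5, 141.5, -13.5]
tcp_rot: [3.139, 0.001, 1.55]
contact_force: [4.7, -5.5, -0.2]
grip_width: 22.1
finger_force: 30.0
```

Request:
jog_arm(
  dp=[
    [0.001,0,0],
    [0,0,0],
    [0,0,0],
  ],
  twist=[0,0,0],
)

```text
time: 36.17
tool_pos: [484.6, 142.5, -13.5]
tcp_rot: [3.139, 0.001, 1.55]
contact_force: [5.3, -5.7, -1.1]
grip_width: 21.7
finger_force: 30.0
```

Request:
jog_arm(
  dp=[
    [0.001,0,0],
    [0,0,0],
    [0,0,0],
  ],
  twist=[0,0,0],
)

```text
time: 36.55
tool_pos: [484.6, 143.2, -13.5]
tcp_rot: [3.139, 0.002, 1.55]
contact_force: [5.6, -7.8, 0.4]
grip_width: 22.0
finger_force: 30.0
```

Request:
jog_arm(
  dp=[
    [0.001,0,0],
    [0,0,0],
    [0,0,0],
  ],
  twist=[0,0,0],
)

```text
time: 36.92
tool_pos: [484.6, 143.4, -13.5]
tcp_rot: [3.139, 0.003, 1.55]
contact_force: [4.0, -12.9, 0.2]
grip_width: 21.8
finger_force: 30.0
```

```bash
python3 - <<'E'
from h import *
s=bot.get_obs();P=bot.camera_params('wrist'); im=bot.capture('wrist'); cv2.imwrite('pics/w10.png',im)
print(s['tool_pos'],s['contact_force'])
g=cv2.cvtColor(im,cv2.COLOR_BGR2GRAY); L=cv2.HoughLinesP(cv2.Canny(g,25,80),1,np.pi/720,30,minLineLength=35,maxLineGap=6)
for l in L[:,0]:
    a=np.degrees(np.arctan2(l[3]-l[1],l[2]-l[0]))
    if 15<a<50 and max(l[3],l[1])<235 and l[0]>320: print(l,round(a,1))
cv2.imwrite('pics/c10.png',cv2.resize(im[90:240,290:490],(800,600),interpolation=2))
E
```

```text
[484.59270958 143.38095896 -13.49304303] [  4.03742587 -12.88506668   0.20787105]
[424 185 490 218] 26.6
[340 183 440 231] 25.6
[338 142 427 186] 26.3
[386 182 451 214] 26.2
[383 189 445 220] 26.6
[428 188 489 218] 26.2
[388 182 451 213] 26.2
[383 188 448 220] 26.2
[375 199 421 221] 25.6
```

Request:
jog_arm(
  dp=[
    [-0.001,0.0005,0],
    [-0.001,0.0005,0],
    [0,0,0],
  ],
  twist=[0,0,0],
)

```text
time: 37.35
tool_pos: [484.6, 143.2, -13.7]
tcp_rot: [3.141, 0.0, 1.55]
contact_force: [3.2, -3.4, 0.7]
grip_width: 22.1
finger_force: 30.0
```

Request:
jog_arm(
  dp=[
    [0,0,0],
    [0,0,0],
    [0,0,0],
    [0,0,-0.005],
    [0,0,-0.02],
    [0,0,-0.03],
    [0,0,0],
    [0,0,0],
  ],
  twist=[0,0,0,0,0,0,0,0],
  jaw=0.036,
)

```text
time: 38.35
tool_pos: [483.8, 143.4, 40.9]
tcp_rot: [-3.141, 0.0, 1.549]
contact_force: [-0.2, 0.1, 0.2]
grip_width: 36.2
finger_force: 0.0
```

```bash
python3 - <<'E'
from h import *
s=bot.get_obs();P=bot.camera_params('wrist'); im=bot.capture('wrist'); cv2.imwrite('pics/w11.png',im)
print(s['tool_pos'],s['contact_force'],s['time'],s['grip_width'])
c=px('',[500,190,20],P).astype(int);print(c)
cv2.imwrite('pics/c11.png',cv2.resize(im[c[1]-75:c[1]+75,c[0]-70:c[0]+130] if c[1]>75 else im[0:150,c[0]-70:c[0]+130],(800,600),interpolation=2))
E
```

```text
[483.84725112 143.41538906  40.87775974] [-0.15893309  0.12907969  0.1733953 ] 38.35 36.210917742335106
[338 160]
```

View pics/c11.png

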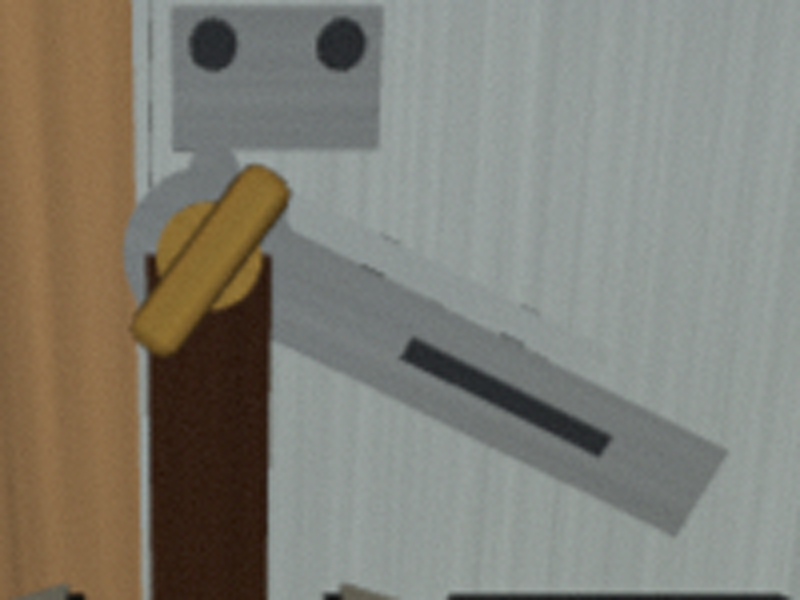

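The bevel stands in the bare corner with its stock against the lip. The bare flange lies parallel along the blade with no gap, and the wing at crop (210,260) is turned 37–38° clockwise, which is fully tight. The gripper is clear of it.

```bash
python3 -c "
from plant import bot
print(bot.close_job())"
```

```text
the job is handed in; nothing more can be done
None
```

The bevel was set flat on the heat-sink bracket, tightened to the nut's stop, and pushed home at the bare bracket; it now stands tight in that corner with the bare flange flat along its blade. The job was handed in at about 38 s. One early grasp closed on air above the stock, moved nothing, and was redone.

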